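# Close the plaster moulds from the pile of lids

### The arm

A 7-joint arm with a two-finger parallel gripper is mounted at the origin on a cart in front of the work surface, level with it; the furniture and walls round the work are solid. World frame = base frame: x ahead of the robot, y to its left, z up, the work surface at z = 0. Lengths are in m, angles in rad, forces in N, time in s.
With the tool pointing down it reaches from about 0.4 to 0.85 m from the base axis. Payload 4.5 kg.
Tool frame: the origin (TCP) lies midway between the tips of the shut fingers; the grasp point (between the pads) lies 19 mm behind it; z points along the fingers, y is the direction in which the jaws open and shut (so a half turn about z gives the same grasp; the last joint's range is limited). The gripper opens to 88 mm and grips with 3 to 60 N. Pads are 18 mm wide; open, the fingers measure 123 mm over their backs; the gripper's body (75 mm by 187 mm) begins 45 mm behind the grasp point.
Start: joints at [1.269, 0.689, -0.195, 1.565, 0.157, 0.902, -0.215], TCP at [0.206, -0.59, 0.203] pointing down, gripper open.
Joint ranges: [-3.01, 3.01], [-0.46, 2.08], [-1.47, 1.51], [0.13, 2.56], [-1, 4.14], [0.04, 2.09], [-2.66, 2.66]. Speed limits (rad/s): [2.57, 2.57, 3.14, 3.14, 3.14, 3.14, 3.14].

### API

Orientations are given as a unit quaternion [x, y, z, w].
In Python, from plant import r, viewer gives the robot as it stands.
- The arm moves only by the tool play_rows, never from a script. Its argument "commands" is a list of rows, each an object with "delta_rot": the turn, a rotation vector about the tool's x, y, z normalised to -1 to 1, where 1 is pi rad, a list of three; "travel": the shift along the tool's x, y, z normalised to -1 to 1, where 1 is 15 cm, a list of three; "gripper": the opening, from -1 (shut) to 1 (fully open). In form: [{"delta_rot": [wx, wy, wz], "travel": [x, y, z], "gripper": gripper}, ...]. A call has 1 to 12 rows; each row is the pose to reach, as a shift and turn from the pose commanded when the call began, along the tool's axes at that moment, turning the shorter way round; what a row does not reach only later rows make up. A row lasts 1/8 s, in which the tool goes at most 62.5 mm and 10.7 degrees, less where a joint would pass 70% of its speed; a pose out of reach is approached as far as the arm can. A call with a number of a shift or a turn outside -1 to 1 is refused whole. A call with a gripper value outside its range is refused whole. The fingers move at their own pace and stop on an object; "force" is the grip in N (left out, the last holds). Time passes only in rows, so rows that repeat a pose let the fingers close. It gives the time, the measured TCP pose, the force and the opening at its end, in the units of the state.
- r.get_state(): the state, without advancing time (a new reading comes with each control period).
- viewer.snapshot(name): name is "side" or "top" or "wrist"; returns a dict with "color" (420x560x3 uint8, red, green, blue), "z_map" (420x560 float32, m along the optical axis (not along the pixel's ray), 0 where there is no reading), "fx", "fy", "cx", "cy" (pixels), "origin" and "attitude" of the camera in the world. Camera axes: x right, y up, looking along -z (the intrinsics and any distortion apply to the point x, -y, -z); pixel columns grow to the right and rows downward; lengths in m; the calibration is good to about 2 mm. A picture is of the moment at which its call begins.
- r.finish_job(): hands the job in, once; it reports no verdict.
Trained networks look in the newest picture that a camera, given by its name, has taken for a name from the list of things; names that differ only in an ending like _2 or _b are one class to them, and where a whole thing is asked for, a point or a joint stands for the part that bears it (a point fixed in the world has none). Each returns a list of dicts, best first, with "conf" (0 to 1); they miss things now and then, are a little off and sometimes report something else, mostly with a low value. They report only what shows in the picture. A call takes as long as a camera call.
- viewer.outline_of(camera, label): "pixels" (420x560 bool, what is visible of it) and "at" ([column, row] in pixels, amid what is visible of it).
- viewer.pinpoint(camera, label): "at" ([column, row] in pixels: a listed point, or the origin of a listed thing).
The state is a dict: "clock": time; "q": joint angles; "qd": joint speeds; "joint_torque": joint torques, N m; "tool_pos": TCP position; "eef_rot": TCP orientation; "contact_force": force on the tool from outside, world axes, zero at the start; "moment": the same for the moment, N m; "opening": opening from 0.0 (shut) to 1.0 (fully open).
Only numpy, scipy, OpenCV 4.12 (cv2) and the standard library are available. Lean on these libraries where they do the work, as an engineer would, in place of code of your own. Each camera call takes 0.05 s, during which the arm holds its last target. There are 200 camera calls.

### The job

Take the pile of four plaster lids apart and close each mould with its own lid, the one of the same outline, so that the mould's two lugs stand in the lid's notches and the lid lies flat on the rim. Set each lid down gently, since plaster chips; let go of all of them at the end, and leave the brown bottle and the little corked pot where they stand.

Things in the scene. Friction and masses are not known exactly. Their poses are not given: they have to be found in the camera images.
- oblong_lid: loose pale plaster lid, oblong (rectangular), 136 x 68 mm, 20 mm thick, flat, under 0.3 kg; lies at the bottom of the pile. Origin: centre of its underside, z up. Two notches 13 mm wide, 13 mm deep, cut through in the edge at its x = +-68 mm ends; grip it along its y axis, where it is 68 mm wide. A half turn about z makes no difference.
- oval_lid: loose pale plaster lid, oval (long, with half-round ends), 106 x 64 mm, 20 mm thick, flat, under 0.3 kg; starts on the oblong lid. Origin: centre of its underside, z up. Two notches 13 mm wide, 13 mm deep, cut through in the edge at its x = +-53 mm ends; grip it along its y axis, where it is 64 mm wide. A half turn about z makes no difference.
- square_lid: loose pale plaster lid, square, 60 x 60 mm, 20 mm thick, flat, under 0.3 kg; starts on the oval lid. Origin: centre of its underside, z up. Two notches 13 mm wide, 13 mm deep, cut through in the edge at its x = +-30 mm ends; grip it along its y axis, where it is 60 mm wide. A half turn about z makes no difference.
- round_lid: loose pale plaster lid, round, 44 x 44 mm, 20 mm thick, flat, under 0.3 kg; starts on top, on the square lid. Origin: centre of its underside, z up. Two notches 13 mm wide, 13 mm deep, cut through in the edge at its x = +-22 mm ends; grip it along its y axis, where it is 44 mm wide. A half turn about z makes no difference.
- oblong_mould: fixed open pale plaster mould, outline as its lid: oblong (rectangular), 136 x 68 mm. Origin: centre of its underside, z up. Flat rim 30 mm high bears the lid. On the rim two tapering lugs at x = +-62, y = 0 mm: 8 mm along x, 9 mm along y, tops 42 mm high; with the two x axes parallel they stand in the lid's notches with 2 mm play each side.
- oval_mould: fixed open pale plaster mould, outline as its lid: oval (long, with half-round ends), 106 x 64 mm. Origin: centre of its underside, z up. Flat rim 30 mm high bears the lid. On the rim two tapering lugs at x = +-47, y = 0 mm: 8 mm along x, 9 mm along y, tops 42 mm high; with the two x axes parallel they stand in the lid's notches with 2 mm play each side.
- square_mould: fixed open pale plaster mould, outline as its lid: square, 60 x 60 mm. Origin: centre of its underside, z up. Flat rim 30 mm high bears the lid. On the rim two tapering lugs at x = +-24, y = 0 mm: 8 mm along x, 9 mm along y, tops 42 mm high; with the two x axes parallel they stand in the lid's notches with 2 mm play each side.
- round_mould: fixed open pale plaster mould, outline as its lid: round, 44 x 44 mm. Origin: centre of its underside, z up. Flat rim 30 mm high bears the lid. On the rim two tapering lugs at x = +-16, y = 0 mm: 8 mm along x, 9 mm along y, tops 42 mm high; with the two x axes parallel they stand in the lid's notches with 2 mm play each side.
- bottle: bystander: brown glass bottle with black cap, 64 mm diameter, 111 mm tall, loose, standing near the moulds; origin at the centre of its underside
- pot: bystander: small white porcelain pot with a cork, 42 mm diameter, 46 mm tall, loose; origin at the centre of its underside

How it is judged:
At the end, for the whole second after the job is handed in: Each of the four lids lies on the mould of its own outline: centres within 8 mm, notch axis within 0.25 rad of the lug axis, underside 27 to 33 mm above the mould's underside (seated on the rim, not on the lugs), level within 0.06 rad, released and at rest (horizontal distance between oblong_lid and oblong_mould below 0.008 m and z of oblong_lid in the frame of oblong_mould between 0.027 and 0.033 m and angle between the x axis of oblong_lid and the x axis of oblong_mould, either way round below 0.25 rad and angle between each of oblong_lid, oval_lid, square_lid, round_lid's own z axis and vertical below 0.06 rad and linear speed of each of oblong_lid, oval_lid, square_lid, round_lid below 0.02 m/s and angular speed of each of oblong_lid, oval_lid, square_lid, round_lid below 0.2 rad/s and horizontal distance between oval_lid and oval_mould below 0.008 m and z of oval_lid in the frame of oval_mould between 0.027 and 0.033 m and angle between the x axis of oval_lid and the x axis of oval_mould, either way round below 0.25 rad and horizontal distance between square_lid and square_mould below 0.008 m and z of square_lid in the frame of square_mould between 0.027 and 0.033 m and angle between the x axis of square_lid and the x axis of square_mould, either way round below 0.25 rad and horizontal distance between round_lid and round_mould below 0.008 m and z of round_lid in the frame of round_mould between 0.027 and 0.033 m and angle between the x axis of round_lid and the x axis of round_mould, either way round below 0.25 rad); the robot touches nothing.
It fails at once if a lid is dropped on its mould instead of set down (it falls on it faster than 0.65 m/s, about 20 mm of free fall) ((horizontal distance between oblong_lid and oblong_mould below 0.03 m and z of oblong_lid in the frame of oblong_mould below 0.05 m and linear speed of oblong_lid above 0.65 m/s) or (horizontal distance between oval_lid and oval_mould below 0.03 m and z of oval_lid in the frame of oval_mould below 0.05 m and linear speed of oval_lid above 0.65 m/s) or (horizontal distance between square_lid and square_mould below 0.03 m and z of square_lid in the frame of square_mould below 0.05 m and linear speed of square_lid above 0.65 m/s) or (horizontal distance between round_lid and round_mould below 0.03 m and z of round_lid in the frame of round_mould below 0.05 m and linear speed of round_lid above 0.65 m/s)).
It fails at once if the bottle or the pot is pushed by more than 25 mm or tipped (distance of any of bottle, pot from where it was at the start of the episode above 0.025 m or angle between any of bottle, pot's own z axis and vertical above 0.5 rad).
It also fails if it takes over 112 s, if anything falls off the work surface, if the arm or the gripper's body presses on something with over 40 N, if the wrist force passes 120 N, or if a joint passes its speed limit or range.

## Working session

There is one attempt and no reset: what is moved stays moved. The work goes in short steps, Python scripts to look and compute and a tool call to move; the robot and the scene stay as the last step left them, time stands still between calls to the robot, and variables do not carry over. Pictures are saved under pics/ and viewed, about 12 in all and at most 16, crops included, and the job is handed in when it is done.

Besides the shell and the picture viewer there is one more tool, called as name([rows], argument=value, ...), one row to a line, values as JSON. play_rows: Moves the arm, as the interface text tells. Its arguments: {"type":"object","properties":{"commands":{"type":"array","items":{"type":"object","properties":{"delta_rot":{"type":"array","items":{"type":"number","minimum":-1,"maximum":1}},"travel":{"type":"array","items":{"type":"number","minimum":-1,"maximum":1}},"gripper":{"type":"number"}}}},"force":{"type":"number"}},"required":["commands"]}

```bash
ls; mkdir -p pics; cat > h.py <<'E'
import numpy as np, cv2
from scipy.spatial.transform import Rotation as R
from plant import r, viewer
def cam(s): 
    a=np.array(s["attitude"]); return (R.from_quat(a).as_matrix() if a.size==4 else a.reshape(3,3)), np.array(s["origin"])
def cloud(s):
    M,o=cam(s); z=s["z_map"]; v,u=np.mgrid[:z.shape[0],:z.shape[1]]
    p=np.stack([(u-s["cx"])/s["fx"]*z,-(v-s["cy"])/s["fy"]*z,-z],-1)
    w=p@M.T+o; w[z<=0]=np.nan; return w
def ray(s,u,v,z):
    M,o=cam(s); d=M@np.array([(u-s["cx"])/s["fx"],-(v-s["cy"])/s["fy"],-1]); return o+d*(z-o[2])/d[2]
def save(s,n): cv2.imwrite("pics/%s.png"%n,s["color"][...,::-1])
E
python3 - <<'E'
from h import *
st=r.get_state(); print({k:np.round(st[k],3) for k in("clock","tool_pos","eef_rot","opening","contact_force")})
a=viewer.snapshot("top");b=viewer.snapshot("side")
print({k:a[k] for k in a if k not in("color","z_map")}, b["origin"])
cv2.imwrite("pics/top.png",a["color"][...,::-1]);cv2.imwrite("pics/side.png",b["color"][...,::-1])
w=cloud(a)
for n in "oblong oval square round".split():
  for k in("lid","mould"):
    for o in viewer.outline_of("top",n+"_"+k)[:2]:
      m=o["pixels"]; p=w[m]; print(n,k,round(o["conf"],2),np.round(o["at"],0),m.sum(),np.round(np.nanmedian(p,0),3))
for n in("bottle","pot"):
    for o in viewer.outline_of("top",n)[:2]: print(n,round(o["conf"],2),np.round(o["at"]),np.round(np.nanmedian(w[o["pixels"]],0),3))
E
```

```text
pics
{'clock': np.float64(0.0), 'tool_pos': array([ 0.206, -0.589,  0.202]), 'eef_rot': array([ 0.986,  0.167, -0.   , -0.001]), 'opening': np.float64(0.998), 'contact_force': array([-0.094, -0.567, -0.425])}
{'fx': 466.97220594290985, 'fy': 466.97220594290985, 'cx': 293.5511947238057, 'cy': 210.0049331583686, 'origin': array([ 0.41595926, -0.01268307,  1.13862747]), 'attitude': array([ 0.05075882, -0.03230623, -0.70401234,  0.70763442])} [ 0.22367986 -0.55221032  0.64987077]
oblong lid 0.85 [265. 188.] 520 [0.599 0.09  0.02 ]
oblong mould 0.57 [405. 256.] 1829 [ 0.436 -0.247  0.023]
oval lid 0.88 [266. 183.] 311 [0.618 0.085 0.04 ]
oval mould 0.73 [206. 248.] 1124 [0.453 0.223 0.025]
oval mould 0.46 [269. 173.] 349 [0.64  0.077 0.061]
square lid 0.83 [269. 170.] 300 [0.638 0.072 0.061]
square mould 0.67 [346. 248.] 638 [ 0.462 -0.109  0.029]
round lid 0.76 [264. 165.] 268 [0.65  0.085 0.08 ]
round mould 0.63 [279. 252.] 235 [0.444 0.056 0.03 ]
bottle 0.88 [328. 179.] [ 0.611 -0.063  0.083]
pot 0.69 [185. 178.] [0.617 0.273 0.03 ]
```

```bash
python3 - <<'E'
import cv2,numpy as np
a=cv2.imread("pics/top.png")[120:300,130:470]; 
cv2.imwrite("pics/topc.png",cv2.resize(a,None,fx=2.35,fy=2.35,interpolation=cv2.INTER_CUBIC))
E
```

```text
(no output)
```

View pics/topc.png

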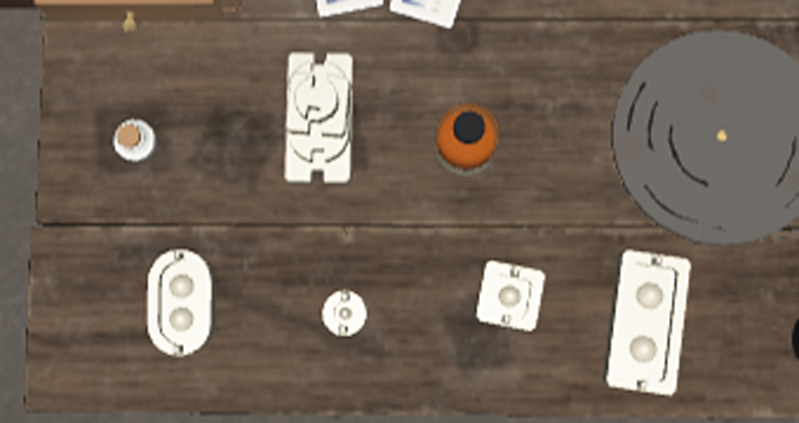

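View pics/side.png

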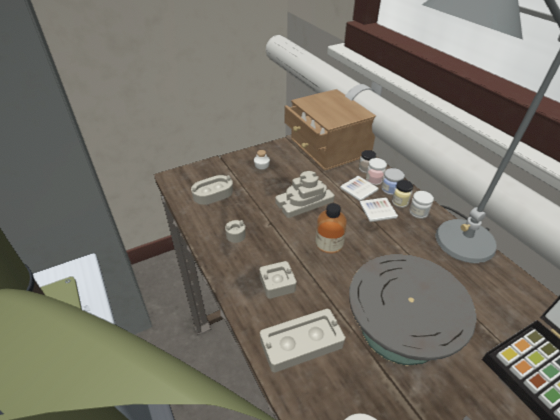

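```bash
cat >> h.py <<'E'
def goto(x,y,z,yaw,st=None):
    st=st or r.get_state(); A=R.from_quat(st["eef_rot"]); p=np.array(st["tool_pos"])
    T=R.from_matrix(np.array([[np.cos(yaw),np.sin(yaw),0],[np.sin(yaw),-np.cos(yaw),0],[0,0,-1]]))
    d=A.inv().apply(np.array([x,y,z])-p)/0.15; w=(A.inv()*T).as_rotvec()/np.pi
    print("travel",np.round(d,4),"rot",np.round(w,4))
E
python3 - <<'E'
from h import *
goto(0.40,-0.2,0.32,0.0)
goto(0.42,-0.1,0.32,0.0)
E
```

```text
travel [ 2.0782 -2.0292 -0.7811] rot [ 0.     -0.      0.1069]
travel [ 2.4237 -2.6147 -0.7811] rot [ 0.     -0.      0.1069]
```

play_rows([
  {"delta_rot": [0,0,0.05],"travel": [0.3,-0.3,-0.5],"gripper": 1},
  {"delta_rot": [0,0,0.107],"travel": [0.65,-0.65,-0.75],"gripper": 1},
  {"delta_rot": [0,0,0.107],"travel": [1,-1,-0.78],"gripper": 1},
  {"delta_rot": [0,0,0.107],"travel": [1,-1,-0.78],"gripper": 1},
  {"delta_rot": [0,0,0.107],"travel": [1,-1,-0.78],"gripper": 1},
  {"delta_rot": [0,0,0.107],"travel": [1,-1,-0.78],"gripper": 1},
])

```text
clock: 1.35
tool_pos: [0.2978, -0.3997, 0.32]
eef_rot: [1.0, -0.0, -0.0, 0.001]
contact_force: [-0.8, -0.4, 0.4]
opening: 1.0
```

```bash
python3 - <<'E'
from h import *
goto(0.40,-0.2,0.32,0.0)
E
```

```text
travel [ 0.6808 -1.3316 -0.0019] rot [ 0.0003  0.0001 -0.0002]
```

play_rows([
  {"delta_rot": [0,0,0],"travel": [0.3,-0.4,0],"gripper": 1},
  {"delta_rot": [0,0,0],"travel": [0.68,-1,0],"gripper": 1},
  {"delta_rot": [0,0,0],"travel": [0.68,-1,0],"gripper": 1},
  {"delta_rot": [0,0,0],"travel": [0.68,-1,0],"gripper": 1},
  {"delta_rot": [0,0,0],"travel": [0.68,-1,0],"gripper": 1},
])

```text
clock: 1.98
tool_pos: [0.3992, -0.2511, 0.3193]
eef_rot: [1.0, -0.002, -0.001, 0.0]
contact_force: [-0.3, -0.6, 0.9]
opening: 0.997
```

```bash
python3 - <<'E'
from h import *
a=viewer.snapshot("wrist"); save(a,"w1"); print(a["origin"],a["fx"],np.round(cam(a)[0],2).tolist(),r.get_state()["tool_pos"])
w=cloud(a)
for n in("oblong_mould","square_mould"):
    for o in viewer.outline_of("wrist",n)[:2]: print(n,round(o["conf"],2),np.round(o["at"]),o["pixels"].sum(),np.round(np.nanmedian(w[o["pixels"]],0),3))
E
```

```text
[ 0.48260152 -0.25251606  0.5011622 ] 349.1178234497679 [[-0.0, 0.95, 0.32], [-1.0, -0.0, -0.0], [0.0, -0.32, 0.95]] [ 0.39894445 -0.25147937  0.31935548]
oblong_mould 0.86 [282. 127.] 5489 [ 0.441 -0.25   0.022]
square_mould 0.58 [176. 112.] 2474 [ 0.465 -0.113  0.029]
```

View pics/w1.png

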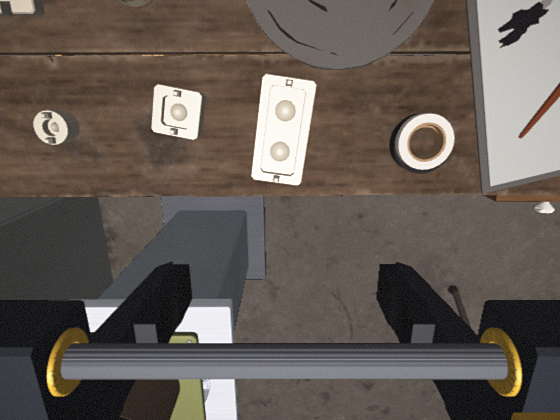

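```bash
cat >> h.py <<'E'
from scipy.ndimage import label
def mould(s,c,rad,zr=0.03):
    w=cloud(s).reshape(-1,3); w=w[np.isfinite(w[:,0])]; w=w[np.hypot(w[:,0]-c[0],w[:,1]-c[1])<rad]
    rim=w[abs(w[:,2]-zr)<0.005][:,:2]; (cx,cy),sz,ang=cv2.minAreaRect((rim*1000).astype(np.float32))
    print("rect",round(cx,1),round(cy,1),np.round(sz,1),round(ang,1),"rimz",np.median(w[abs(w[:,2]-zr)<0.005][:,2]).round(4))
    l=w[(w[:,2]>zr+0.007)&(w[:,2]<zr+0.02)][:,:2]
    if len(l)<4: print("no lugs",len(l)); return
    m=l.mean(0); e=np.linalg.svd(l-m)[2][0]; t=(l-m)@e; a,b=l[t>0].mean(0),l[t<0].mean(0)
    d=(a-b)*np.sign(a[0]-b[0]); print("lugs",len(l),np.round((a+b)*500,1),"dist",np.linalg.norm(d).round(4),"yaw",np.degrees(np.arctan2(d[1],d[0])).round(1))
E
python3 - <<'E'
from h import *
a=viewer.snapshot("wrist")
for c,rd in(((.441,-.25),.085),((.465,-.113),.05),((.444,.056),.035)): mould(a,c,rd)
b=viewer.snapshot("top")
for c,rd in(((.441,-.25),.085),((.465,-.113),.05),((.444,.056),.035),((.453,.223),.065)): mould(b,c,rd)
E
```

```text
rect 437.7 -249.8 [ 68.2 136.3] 81.8 rimz 0.0301
lugs 66 [ 438.  -249.8] dist 0.1233 yaw -8.3
rect 463.5 -111.8 [61.2 60.3] 78.9 rimz 0.0302
lugs 70 [ 463.7 -113.1] dist 0.048 yaw -11.5
rect 445.0 54.6 [44.4 42.5] 89.8 rimz 0.0302
lugs 81 [445.2  53.4] dist 0.0316 yaw -3.5
rect 436.5 -246.9 [ 69.1 136.3] 81.4 rimz 0.0303
lugs 19 [ 434.3 -247. ] dist 0.1197 yaw -10.0
rect 462.1 -109.4 [60.1 60.1] 78.6 rimz 0.0305
lugs 22 [ 460.9 -108.8] dist 0.0463 yaw -6.7
rect 443.1 57.7 [40.2 42.9] 0.2 rimz 0.0308
lugs 23 [444.   57.1] dist 0.0326 yaw -4.0
rect 453.1 224.5 [ 64.6 104.7] 89.2 rimz 0.0309
lugs 21 [452.1 222.5] dist 0.0913 yaw -0.9
```

play_rows([
  {"delta_rot": [0,0,0],"travel": [0,-0.4,0],"gripper": 1},
  {"delta_rot": [0,0,0],"travel": [0,-0.8,0],"gripper": 1},
  {"delta_rot": [0,0,0],"travel": [0,-1,0],"gripper": 1},
])

```text
clock: 2.6
tool_pos: [0.4, -0.0968, 0.32]
eef_rot: [1.0, 0.001, 0.0, -0.0]
contact_force: [-0.9, -0.4, 0.7]
opening: 0.997
```

play_rows([
  {"delta_rot": [0,0,0],"travel": [0,-0.4,0],"gripper": 1},
  {"delta_rot": [0,0,0],"travel": [0,-0.8,0],"gripper": 1},
  {"delta_rot": [0,0,0],"travel": [0,-1,0],"gripper": 1},
])

```text
clock: 2.98
tool_pos: [0.4002, 0.0535, 0.3201]
eef_rot: [1.0, 0.001, 0.0, -0.0]
contact_force: [0.2, 0.1, 0.2]
opening: 0.997
```

play_rows([
  {"delta_rot": [0,0,0],"travel": [0,-0.4,0],"gripper": 1},
  {"delta_rot": [0,0,0],"travel": [0,-0.6,0],"gripper": 1},
  {"delta_rot": [0,0,0],"travel": [0,-0.6,0],"gripper": 1},
  {"delta_rot": [0,0,0],"travel": [0,-0.6,0],"gripper": 1},
  {"delta_rot": [0,0,0],"travel": [0,-0.6,0],"gripper": 1},
])

```text
clock: 3.6
tool_pos: [0.4005, 0.1391, 0.3197]
eef_rot: [1.0, -0.002, -0.0, 0.001]
contact_force: [0.5, 0.0, -0.1]
opening: 0.997
```

```bash
python3 - <<'E'
from h import *
a=viewer.snapshot("wrist");print(r.get_state()["tool_pos"])
for c,rd in(((.463,-.113),.05),((.444,.056),.035),((.453,.223),.065)): mould(a,c,rd)
goto(.59,.08,.32,0)
E
```

```text
[0.40052189 0.13931645 0.319774  ]
rect 463.4 -111.9 [61.6 60. ] 79.0 rimz 0.03
lugs 73 [ 463.3 -110.7] dist 0.0476 yaw -10.7
rect 444.7 55.1 [43.7 42.5] 89.2 rimz 0.0301
lugs 70 [445.1  55.3] dist 0.0316 yaw -2.8
rect 455.2 222.4 [105.1  64.6] 0.6 rimz 0.0301
lugs 69 [455.3 221.9] dist 0.0933 yaw 1.2
travel [ 1.2645  0.3913 -0.0013] rot [ 0.0002  0.     -0.001 ]
```

play_rows([
  {"delta_rot": [0,0,0],"travel": [0.4,0.2,0],"gripper": 1},
  {"delta_rot": [0,0,0],"travel": [0.8,0.4,0],"gripper": 1},
  {"delta_rot": [0,0,0],"travel": [1,0.4,0],"gripper": 1},
  {"delta_rot": [0,0,0],"travel": [1,0.4,0],"gripper": 1},
  {"delta_rot": [0,0,0],"travel": [1,0.4,0],"gripper": 1},
])

```text
clock: 4.28
tool_pos: [0.5492, 0.0806, 0.3195]
eef_rot: [1.0, -0.0, -0.001, 0.0]
contact_force: [-0.2, -0.4, 0.5]
opening: 1.001
```

```bash
cat >> h.py <<'E'
from scipy.optimize import minimize
DIM=dict(oblong=(136,68,0),oval=(106,64,32),square=(60,60,0),round=(44,44,22))
def lid(s,name,c,z):
    """fit outline with notches to the cloud points of the top face at height z"""
    L,W,rr=DIM[name]; w=cloud(s).reshape(-1,3); w=w[np.isfinite(w[:,0])]
    w=w[np.hypot(w[:,0]-c[0],w[:,1]-c[1])<L/2000+0.025]
    P=w[abs(w[:,2]-z)<0.006][:,:2]*1000; N=w[(w[:,2]<z-0.008)][:,:2]*1000
    def inside(Q,x):
        a=x[2]; d=Q-x[:2]; u=np.abs(d@[np.cos(a),np.sin(a)]); v=np.abs(d@[-np.sin(a),np.cos(a)])
        q=np.stack([np.maximum(u-L/2+rr,0),np.maximum(v-W/2+rr,0)],-1)
        f=np.where((rr>0),np.linalg.norm(q,axis=1)-rr,np.maximum(u-L/2,v-W/2))
        return np.maximum(f,-np.maximum(u*-1+L/2-13,v-6.5)) 
    def cost(x): return (np.clip(inside(P,x)+.0,-1,4)+1).sum()+(np.clip(-inside(N,x),-1,4)+1).sum()
    (cx,cy),sz,ang=cv2.minAreaRect(P.astype(np.float32))
    best=min((minimize(cost,[P.mean(0)[0],P.mean(0)[1],a],method="Nelder-Mead",options=dict(initial_simplex=[[P.mean(0)[0]+i,P.mean(0)[1]+j,a+k] for i,j,k in((0,0,0),(4,0,0),(0,4,0),(0,0,.15))])) for a in np.arange(-1.5,1.6,.25)),key=lambda m:m.fun)
    print(name,"fit",np.round(best.x[:2],1),"yaw",np.degrees(best.x[2]).round(1),"cost",round(best.fun/len(P),3),"n",len(P),"z",np.median(w[abs(w[:,2]-z)<.006][:,2]).round(4),"rect",round(cx,1),round(cy,1),np.round(sz,1),round(ang,1))
E
python3 - <<'E'
from h import *
a=viewer.snapshot("wrist");print(r.get_state()["tool_pos"]); save(a,"w2")
w=cloud(a); c={}
for n in DIM:
    o=viewer.outline_of("wrist",n+"_lid")
    if o: print(n,o[0]["conf"],np.round(np.nanmedian(w[o[0]["pixels"]],0),3))
for n,z in(("round",.08),("square",.06),("oval",.04),("oblong",.02)): lid(a,n,(.638,.08),z)
o=viewer.outline_of("wrist","bottle")[0]; print(np.round(np.nanmedian(w[o["pixels"]],0),3))
cv2.imwrite("pics/w2c.png",cv2.resize(a["color"][0:200,150:450,::-1],None,fx=2.6,fy=2.6))
E
```

```text
[0.54904356 0.08092695 0.31981105]
oblong 0.94 [0.61  0.084 0.02 ]
oval 0.97 [0.629 0.083 0.04 ]
square 0.56 [0.647 0.085 0.06 ]
round 0.86 [0.655 0.082 0.08 ]
round fit [655.6  82.2] yaw -10.1 cost 0.107 n 985 z 0.0801 rect 655.0 82.2 [42.9 40.6] 81.8
square fit [654.   82.3] yaw -5.0 cost 0.085 n 1488 z 0.0601 rect 653.8 82.4 [59.9 60.1] 85.1
oval fit [651.   83.7] yaw 0.9 cost 0.075 n 1414 z 0.04 rect 651.1 83.9 [102.6  63.8] 1.3
oblong fit [648.2  84.6] yaw -0.7 cost 0.076 n 1788 z 0.0201 rect 648.1 84.5 [ 68.  136.3] 89.4
[ 0.622 -0.055  0.082]
```

View pics/w2c.png

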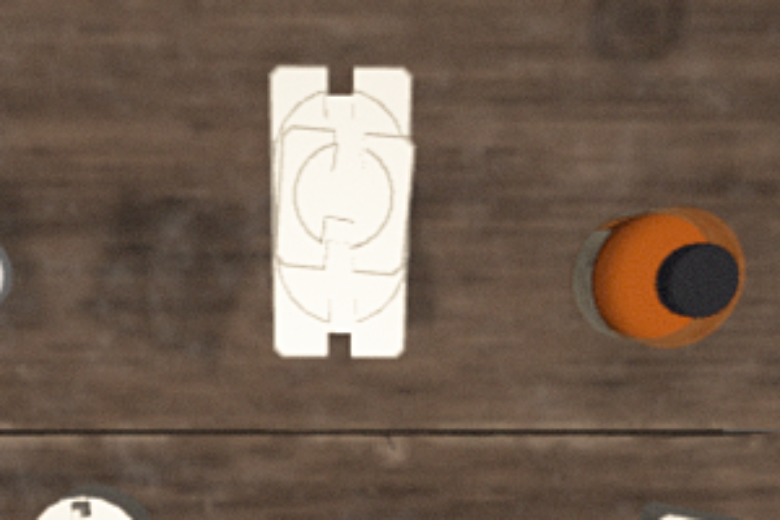

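play_rows([
  {"delta_rot": [0,0,0.03],"travel": [0.3,0,0.2],"gripper": 1},
  {"delta_rot": [0,0,0.056],"travel": [0.6,-0.01,0.5],"gripper": 1},
  {"delta_rot": [0,0,0.056],"travel": [0.71,-0.01,0.8],"gripper": 1},
  {"delta_rot": [0,0,0.056],"travel": [0.71,-0.01,0.9],"gripper": 1},
  {"delta_rot": [0,0,0.056],"travel": [0.71,-0.01,0.9],"gripper": 1},
  {"delta_rot": [0,0,0.056],"travel": [0.71,-0.01,0.9],"gripper": 1},
])

```text
clock: 5.32
tool_pos: [0.6575, 0.0828, 0.1872]
eef_rot: [0.996, -0.088, 0.002, -0.001]
contact_force: [-0.0, 0.1, 1.6]
opening: 1.001
```

```bash
python3 - <<'E'
from h import *
goto(.6556,.0822,.063,np.radians(-10))
E
```

```text
travel [-0.0143  0.0071  0.8282] rot [-0.0004 -0.001  -0.0005]
```

play_rows([
  {"delta_rot": [0,0,0],"travel": [-0.01,0,0.3],"gripper": 1},
  {"delta_rot": [0,0,0],"travel": [-0.01,0,0.6],"gripper": 0.6},
  {"delta_rot": [0,0,0],"travel": [-0.01,0,0.75],"gripper": 0.4},
  {"delta_rot": [0,0,0],"travel": [-0.01,0,0.82],"gripper": 0.4},
  {"delta_rot": [0,0,0],"travel": [-0.01,0,0.82],"gripper": 0.4},
  {"delta_rot": [0,0,0],"travel": [-0.01,0,0.82],"gripper": -1},
  {"delta_rot": [0,0,0],"travel": [-0.01,0,0.82],"gripper": -1},
  {"delta_rot": [0,0,0],"travel": [-0.01,0,0.82],"gripper": -1},
  {"delta_rot": [0,0,0],"travel": [-0.01,0,0.82],"gripper": -1},
  {"delta_rot": [0,0,0],"travel": [-0.01,0,0.82],"gripper": -1},
  {"delta_rot": [0,0,0],"travel": [-0.01,0,0.82],"gripper": -1},
], force=25)

```text
clock: 6.7
tool_pos: [0.6553, 0.0826, 0.0617]
eef_rot: [0.996, -0.088, -0.0, 0.0]
contact_force: [-0.3, 1.1, -0.1]
opening: 0.043
```

```bash
python3 - <<'E'
from h import *
goto(.6556,.0822,.14,np.radians(-10))
goto(.445,.055,.14,np.radians(-3))
E
```

```text
travel [ 0.0024  0.0021 -0.5217] rot [ 0.      0.     -0.0005]
travel [-1.3481  0.4268 -0.5215] rot [ 0.      0.     -0.0394]
```

```bash
python3 - <<'E'
from h import *
a=viewer.snapshot("wrist"); b=viewer.snapshot("top"); c=viewer.snapshot("side")
w=cloud(c)
for o in viewer.outline_of("side","round_lid")[:2]: print(o["conf"],o["at"],np.nanmedian(w[o["pixels"]],0))
p=cv2.resize(a["color"][:,:],(400,300)); q=cv2.resize(b["color"][130:220,200:320],(400,300)); s=cv2.resize(c["color"][120:270,220:420],(800,600),interpolation=cv2.INTER_CUBIC)
cv2.imwrite("pics/chk1.png",np.vstack([np.hstack([p,q]),cv2.resize(s,(800,600))[100:400]])[...,::-1])
print(r.get_state()["opening"])
E
```

```text
0.69 [307.7, 181.6] [0.64921493 0.07320514 0.07780802]
0.0034282396660915283
```

View pics/chk1.png

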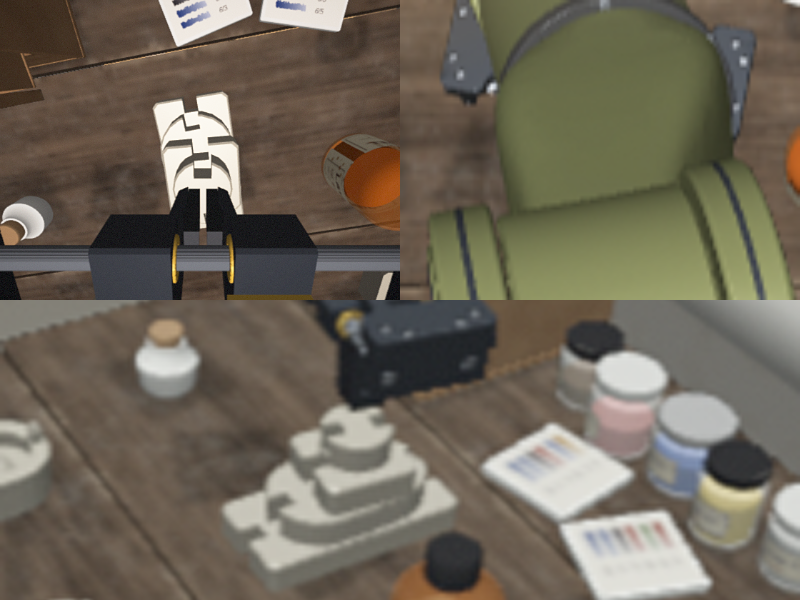

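```bash
python3 - <<'E'
from h import *
a=viewer.snapshot("wrist"); w=cloud(a); c=viewer.snapshot("side"); wc=cloud(c)
print(r.get_state()["tool_pos"],a["origin"])
for v in range(240,330,8): print(v,[tuple(np.round(w[v,u],3)) for u in (262,282,305)])
for v in range(145,172,5): print("side",v,[tuple(np.round(wc[v,u],3)) for u in (308,314,325,335)])
for v in range(218,245,4): print(v,np.round(w[v,285],3))
lid(c,"round",(.655,.082),.08); lid(c,"square",(.655,.082),.06)
E
```

```text
[0.65535309 0.08261234 0.06178365] [0.73717955 0.06688234 0.24378099]
240 [(np.float64(0.671), np.float64(0.09), np.float64(0.08)), (np.float64(0.664), np.float64(0.081), np.float64(0.067)), (np.float64(0.667), np.float64(0.068), np.float64(0.08))]
248 [(np.float64(0.667), np.float64(0.091), np.float64(0.08)), (np.float64(0.664), np.float64(0.081), np.float64(0.078)), (np.float64(0.663), np.float64(0.069), np.float64(0.081))]
256 [(np.float64(0.662), np.float64(0.092), np.float64(0.08)), (np.float64(0.661), np.float64(0.082), np.float64(0.08)), (np.float64(0.659), np.float64(0.07), np.float64(0.081))]
264 [(np.float64(0.668), np.float64(0.089), np.float64(0.1)), (np.float64(0.665), np.float64(0.081), np.float64(0.097)), (np.float64(0.664), np.float64(0.07), np.float64(0.1))]
272 [(np.float64(0.668), np.float64(0.089), np.float64(0.109)), (np.float64(0.666), np.float64(0.081), np.float64(0.107)), (np.float64(0.664), np.float64(0.071), np.float64(0.108))]
280 [(np.float64(0.668), np.float64(0.088), np.float64(0.116)), (np.float64(0.665), np.float64(0.081), np.float64(0.113)), (np.float
[... 2272 characters left out ...]
), np.float64(-0.002), np.float64(0.17)), (np.float64(0.661), np.float64(-0.006), np.float64(0.164))]
side 170 [(np.float64(0.644), np.float64(0.069), np.float64(0.11)), (np.float64(0.659), np.float64(0.067), np.float64(0.105)), (np.float64(0.768), np.float64(0.169), np.float64(0.003)), (np.float64(0.796), np.float64(0.16), np.float64(-0.001))]
218 [0.671 0.078 0.051]
222 [0.671 0.078 0.057]
226 [0.669 0.078 0.06 ]
230 [0.667 0.079 0.06 ]
234 [0.665 0.079 0.06 ]
238 [0.664 0.079 0.064]
242 [0.664 0.079 0.07 ]
round fit [655.4  83.2] yaw -11.0 cost 1.021 n 163 z 0.0798 rect 654.6 80.8 [44.3 39.7] 74.1
square fit [654.1  84.5] yaw -2.8 cost 1.123 n 243 z 0.0599 rect 652.0 81.2 [61.6 60.2] 86.0
```

```bash
python3 - <<'E'
from h import *
c=viewer.snapshot("side"); w=cloud(c)
for v in range(164,186,2): print(v,[(tuple(np.round(w[v,u],3).tolist()),int(c["color"][v,u].mean())) for u in (304,308,312,316)])
cv2.imwrite("pics/s2.png",cv2.resize(c["color"][130:210,270:370],(800,600),interpolation=cv2.INTER_NEAREST)[...,::-1])
E
```

```text
164 [((0.648, 0.094, 0.11), 54), ((0.643, 0.07, 0.126), 33), ((0.61, 0.006, 0.177), 36), ((0.618, 0.003, 0.176), 70)]
166 [((0.647, 0.093, 0.105), 51), ((0.644, 0.07, 0.12), 35), ((0.608, 0.003, 0.174), 36), ((0.619, 0.003, 0.17), 49)]
168 [((0.647, 0.092, 0.099), 70), ((0.643, 0.069, 0.115), 36), ((0.609, 0.004, 0.168), 41), ((0.619, 0.003, 0.165), 36)]
170 [((0.719, 0.201, -0.0), 91), ((0.644, 0.069, 0.109), 34), ((0.609, 0.003, 0.163), 31), ((0.749, 0.185, -0.001), 80)]
172 [((0.653, 0.1, 0.081), 185), ((0.646, 0.072, 0.101), 81), ((0.671, 0.091, 0.08), 171), ((0.744, 0.177, -0.001), 96)]
174 [((0.648, 0.091, 0.082), 192), ((0.658, 0.089, 0.08), 193), ((0.669, 0.088, 0.076), 155), ((0.738, 0.168, 0.001), 97)]
176 [((0.648, 0.091, 0.076), 123), ((0.654, 0.082, 0.08), 193), ((0.661, 0.075, 0.082), 188), ((0.669, 0.07, 0.082), 158)]
178 [((0.647, 0.089, 0.072), 135), ((0.65, 0.076, 0.079), 193), ((0.659, 0.072, 0.079), 193), ((0.666, 0.065, 0.081), 188)]
180 [((0.637, 0.073, 0.08), 183), ((0.645, 0.069, 0.08), 194), ((0.654, 0.065, 0.079), 193), ((0.664, 0.062, 0.077), 134)]
182 [((0.636, 0.072, 0.075), 117), ((0.642, 0.064, 0.079), 144), ((0.652, 0.062, 0.076), 131), ((0.665, 0.063, 0.071), 97)]
184 [((0.637, 0.073, 0.068), 111), ((0.644, 0.065, 0.071), 111), ((0.653, 0.062, 0.069), 106), ((0.668, 0.066, 0.061), 102)]
```

View pics/s2.png

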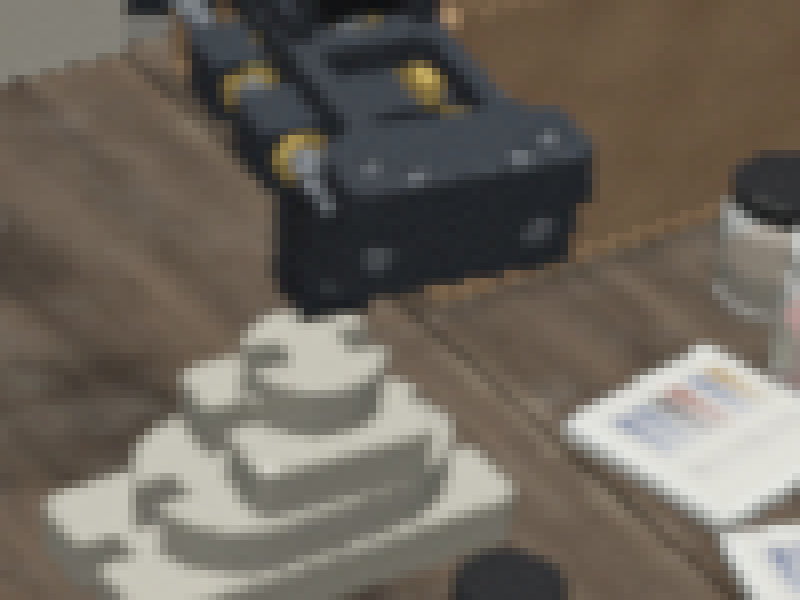

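play_rows([
  {"delta_rot": [0,0,0],"travel": [0,0,0],"gripper": 1},
  {"delta_rot": [0,0,0],"travel": [0,0,0],"gripper": 1},
  {"delta_rot": [0,0,0],"travel": [0,0,0],"gripper": 1},
  {"delta_rot": [0,0,0],"travel": [0,0,0],"gripper": 1},
  {"delta_rot": [0,0,0],"travel": [0,0,0.08],"gripper": 1},
  {"delta_rot": [0,0,0],"travel": [0,0,0.16],"gripper": 1},
  {"delta_rot": [0,0,0],"travel": [0,0,0.16],"gripper": 1},
])

```text
clock: 7.92
tool_pos: [0.6539, 0.0823, 0.036]
eef_rot: [0.996, -0.088, -0.002, 0.001]
contact_force: [-1.0, -0.3, 0.1]
opening: 0.775
```

```bash
python3 - <<'E'
from h import *
c=viewer.snapshot("side"); w=cloud(c).reshape(-1,3); k=c["color"].reshape(-1,3).mean(1)
m=(k<70)&(abs(w[:,0]-.655)<.05)&(abs(w[:,1]-.08)<.08)&(w[:,2]>.06)&(w[:,2]<.2)
for lo in np.arange(.02,.15,.01):
    q=w[m&(w[:,1]>lo)&(w[:,1]<lo+.01)]
    if len(q): print(round(lo,2),len(q),np.round(q[q[:,2].argmin()],3))
print(r.get_state()["tool_pos"])
E
```

```text
0.02 37 [0.613 0.024 0.143]
0.03 124 [0.652 0.035 0.077]
0.04 34 [0.637 0.043 0.08 ]
0.05 49 [0.654 0.059 0.169]
0.06 119 [0.629 0.064 0.169]
0.07 102 [0.63  0.075 0.17 ]
0.08 21 [0.673 0.082 0.15 ]
0.09 15 [0.634 0.094 0.169]
0.1 25 [0.636 0.107 0.169]
0.11 68 [0.654 0.119 0.071]
0.12 96 [0.652 0.121 0.073]
0.13 27 [0.653 0.131 0.117]
0.14 31 [0.631 0.142 0.143]
[0.65463254 0.08242506 0.03677964]
```

play_rows([
  {"delta_rot": [0,0,0],"travel": [0,0,0.03],"gripper": 1},
  {"delta_rot": [0,0,0],"travel": [0,0,0.055],"gripper": 1},
  {"delta_rot": [0,0,0],"travel": [0,0,0.055],"gripper": 0.3},
  {"delta_rot": [0,0,0],"travel": [0,0,0.055],"gripper": -1},
  {"delta_rot": [0,0,0],"travel": [0,0,0.055],"gripper": -1},
  {"delta_rot": [0,0,0],"travel": [0,0,0.055],"gripper": -1},
  {"delta_rot": [0,0,0],"travel": [0,0,0.055],"gripper": -1},
  {"delta_rot": [0,0,0],"travel": [0,0,0.055],"gripper": -1},
])

```text
clock: 8.98
tool_pos: [0.6554, 0.0825, 0.0297]
eef_rot: [0.996, -0.088, 0.0, 0.0]
contact_force: [-0.2, -0.1, 0.4]
opening: 0.489
```

```bash
python3 - <<'E'
from h import *
goto(.6556,.0822,.1,np.radians(-10))
goto(.445,.055,.1,np.radians(-3))
E
```

```text
travel [ 0.0016  0.002  -0.4689] rot [ 0.     -0.0001 -0.0006]
travel [-1.3487  0.4269 -0.4691] rot [ 0.     -0.0001 -0.0395]
```

play_rows([
  {"delta_rot": [0,0,0],"travel": [0,0,-0.15],"gripper": -1},
  {"delta_rot": [0,0,0],"travel": [0,0,-0.35],"gripper": -1},
  {"delta_rot": [0,0,-0.02],"travel": [-0.2,0.1,-0.47],"gripper": -1},
  {"delta_rot": [0,0,-0.04],"travel": [-0.5,0.25,-0.47],"gripper": -1},
  {"delta_rot": [0,0,-0.04],"travel": [-0.8,0.43,-0.47],"gripper": -1},
  {"delta_rot": [0,0,-0.04],"travel": [-1,0.43,-0.47],"gripper": -1},
  {"delta_rot": [0,0,-0.04],"travel": [-1,0.43,-0.47],"gripper": -1},
])

```text
clock: 9.85
tool_pos: [0.4941, 0.0454, 0.1003]
eef_rot: [1.0, -0.025, -0.001, 0.0]
contact_force: [1.2, 0.3, 0.1]
opening: 0.489
```

```bash
python3 - <<'E'
from h import *
goto(.445,.055,.06,np.radians(-3)); print(r.get_state()["opening"])
E
```

```text
travel [-0.3298 -0.048   0.2694] rot [0.0002 0.0007 0.001 ]
0.4893585617743314
```

play_rows([
  {"delta_rot": [0,0,0],"travel": [-0.15,-0.02,0.05],"gripper": -1},
  {"delta_rot": [0,0,0],"travel": [-0.33,-0.048,0.15],"gripper": -1},
  {"delta_rot": [0,0,0],"travel": [-0.33,-0.048,0.27],"gripper": -1},
  {"delta_rot": [0,0,0],"travel": [-0.33,-0.048,0.27],"gripper": -1},
  {"delta_rot": [0,0,0],"travel": [-0.33,-0.048,0.27],"gripper": -1},
])

```text
clock: 10.48
tool_pos: [0.4489, 0.0553, 0.0598]
eef_rot: [1.0, -0.025, 0.001, -0.0]
contact_force: [0.1, -0.1, -0.1]
opening: 0.486
```

```bash
python3 - <<'E'
from h import *
a=viewer.snapshot("wrist"); c=viewer.snapshot("side"); w=cloud(c)
goto(.445,.055,.0,np.radians(-3)); print(r.get_state()["opening"])
print([(round(o["conf"],2),np.round(o["at"]),np.round(np.nanmedian(w[o["pixels"]],0),3)) for o in viewer.outline_of("side","round_lid")[:1]])
cv2.imwrite("pics/p1.png",np.hstack([cv2.resize(a["color"][150:330,180:380],(400,360)),cv2.resize(c["color"][190:250,200:280],(400,360))])[...,::-1])
E
```

```text
travel [-0.0244  0.0025  0.4003] rot [-0.0002 -0.0006  0.0004]
0.4867652111456554
[(0.43, array([227., 203.]), array([0.432, 0.051, 0.104]))]
```

View pics/p1.png

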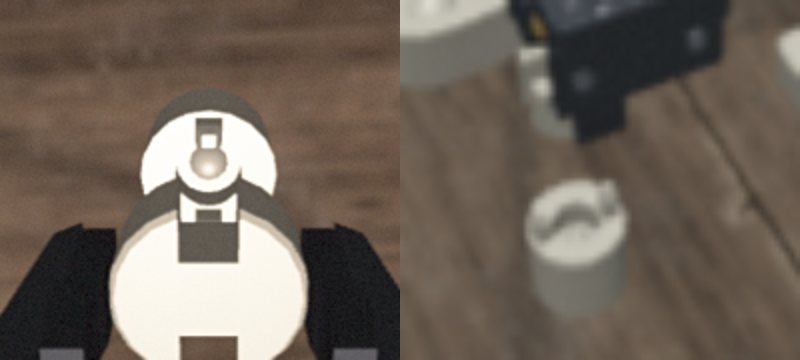

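play_rows([
  {"delta_rot": [0,0,0],"travel": [-0.024,0,0.1],"gripper": -1},
  {"delta_rot": [0,0,0],"travel": [-0.024,0,0.2],"gripper": -1},
  {"delta_rot": [0,0,0],"travel": [-0.024,0,0.27],"gripper": -1},
  {"delta_rot": [0,0,0],"travel": [-0.024,0,0.32],"gripper": -1},
  {"delta_rot": [0,0,0],"travel": [-0.024,0,0.36],"gripper": -1},
  {"delta_rot": [0,0,0],"travel": [-0.024,0,0.39],"gripper": -1},
  {"delta_rot": [0,0,0],"travel": [-0.024,0,0.39],"gripper": -1},
  {"delta_rot": [0,0,0],"travel": [-0.024,0,0.39],"gripper": -1},
])

```text
clock: 11.62
tool_pos: [0.4438, 0.0553, 0.0011]
eef_rot: [1.0, -0.025, 0.0, -0.0]
contact_force: [-0.2, -0.0, -0.5]
opening: 0.485
```

```bash
python3 - <<'E'
from h import *
goto(.445,.055,.0,np.radians(-3)); a=viewer.snapshot("wrist"); w=cloud(a).reshape(-1,3)
m=(np.hypot(w[:,0]-.445,w[:,1]-.055)<.018); print(np.round(np.nanpercentile(w[m][:,2],[10,50,90]),4), np.round(np.nanmean(w[m],0),3))
lid(a,"round",(.445,.055),np.nanmedian(w[m][:,2]))
E
```

```text
travel [0.0081 0.0014 0.0071] rot [-0.     -0.0001  0.0007]
[0.039  0.0515 0.0523] [0.447 0.055 0.049]
round fit [442.7  54.5] yaw -3.1 cost 1.062 n 7117 z 0.0516 rect 444.6 50.9 [44.6 68.1] 15.8
```

play_rows([
  {"delta_rot": [0,0,0],"travel": [0,0,0.01],"gripper": -1},
  {"delta_rot": [0,0,0],"travel": [0,0,0.01],"gripper": -1},
  {"delta_rot": [0,0,0],"travel": [0,0,0.01],"gripper": 0.5},
  {"delta_rot": [0,0,0],"travel": [0,0,0.01],"gripper": 0.8},
  {"delta_rot": [0,0,0],"travel": [0,0,0.01],"gripper": 0.8},
  {"delta_rot": [0,0,0],"travel": [0,0,0.01],"gripper": 0.8},
  {"delta_rot": [0,0,0],"travel": [0,0,-0.2],"gripper": 1},
  {"delta_rot": [0,0,0],"travel": [0,0,-0.6],"gripper": 1},
  {"delta_rot": [0,0,0],"travel": [0,0,-0.95],"gripper": 1},
  {"delta_rot": [0,0,0],"travel": [0.2,0,-0.95],"gripper": 1},
  {"delta_rot": [0,0,0],"travel": [0.2,0,-0.95],"gripper": 1},
])

```text
clock: 13.05
tool_pos: [0.4758, 0.0535, 0.1442]
eef_rot: [1.0, -0.026, 0.002, -0.0]
contact_force: [-0.2, 1.4, 0.3]
opening: 1.001
```

```bash
python3 - <<'E'
from h import *
a=viewer.snapshot("wrist")
lid(a,"round",(.445,.055),.05); w=cloud(a).reshape(-1,3); m=(np.hypot(w[:,0]-.445,w[:,1]-.055)<.03)&(w[:,2]>.02); print(np.round(np.nanpercentile(w[m][:,2],[2,10,50,90,98]),4))
lid(a,"square",(.654,.082),.06)
goto(.654,.0823,.06,np.radians(-5))
E
```

```text
round fit [442.6  54.7] yaw -2.3 cost 0.314 n 1560 z 0.0501 rect 444.0 54.5 [43.8 41.1] 87.4
[0.0224 0.0303 0.0496 0.0508 0.0514]
square fit [638.4 -18.4] yaw 5.7 cost 5.0 n 42 z 0.056 rect 622.5 68.0 [19.8  0.7] 85.4
travel [ 1.191  -0.2551  0.5563] rot [0.     0.     0.0113]
```

play_rows([
  {"delta_rot": [0,0,0.011],"travel": [0.35,-0.1,0],"gripper": 1},
  {"delta_rot": [0,0,0.011],"travel": [0.75,-0.2,0],"gripper": 1},
  {"delta_rot": [0,0,0.011],"travel": [1,-0.255,0],"gripper": 1},
  {"delta_rot": [0,0,0.011],"travel": [1,-0.255,0],"gripper": 1},
  {"delta_rot": [0,0,0.011],"travel": [1,-0.255,0],"gripper": 1},
])

```text
clock: 13.72
tool_pos: [0.6229, 0.0843, 0.1423]
eef_rot: [0.999, -0.042, -0.002, 0.001]
contact_force: [-0.5, 0.1, -0.0]
opening: 1.001
```

```bash
python3 - <<'E'
from h import *
a=viewer.snapshot("wrist")
lid(a,"square",(.654,.082),.06); lid(a,"oval",(.651,.083),.04)
goto(.654,.0823,.0095,np.radians(-5))
E
```

```text
square fit [653.2  82.2] yaw -5.3 cost 0.087 n 5462 z 0.0601 rect 653.7 82.1 [60.2 60.4] 84.9
oval fit [650.9  83.7] yaw 1.0 cost 0.091 n 2697 z 0.0401 rect 651.1 84.0 [103.9  62.9] 2.6
travel [ 0.2107 -0.0068  0.8871] rot [0.0005 0.0011 0.0011]
```

play_rows([
  {"delta_rot": [0,0,0.001],"travel": [0.2,-0.007,0.1],"gripper": 1},
  {"delta_rot": [0,0,0.001],"travel": [0.21,-0.007,0.4],"gripper": 1},
  {"delta_rot": [0,0,0.001],"travel": [0.21,-0.007,0.7],"gripper": 1},
  {"delta_rot": [0,0,0.001],"travel": [0.21,-0.007,0.82],"gripper": 1},
  {"delta_rot": [0,0,0.001],"travel": [0.21,-0.007,0.885],"gripper": 1},
  {"delta_rot": [0,0,0.001],"travel": [0.21,-0.007,0.885],"gripper": 1},
  {"delta_rot": [0,0,0.001],"travel": [0.21,-0.007,0.885],"gripper": -1},
  {"delta_rot": [0,0,0.001],"travel": [0.21,-0.007,0.885],"gripper": -1},
  {"delta_rot": [0,0,0.001],"travel": [0.21,-0.007,0.885],"gripper": -1},
  {"delta_rot": [0,0,0.001],"travel": [0.21,-0.007,0.885],"gripper": -1},
  {"delta_rot": [0,0,0.001],"travel": [0.21,-0.007,0.885],"gripper": -1},
])

```text
clock: 15.15
tool_pos: [0.6573, 0.0827, 0.0114]
eef_rot: [0.999, -0.044, 0.0, 0.0]
contact_force: [-1.3, -0.6, 5.3]
opening: 0.677
```

```bash
python3 - <<'E'
from h import *
goto(.654,.0823,.11,np.radians(-5))
goto(.4635,-.112,.11,np.radians(-11))
E
```

```text
travel [-0.0211  0.0047 -0.6571] rot [-0.     -0.0003 -0.0004]
travel [-1.1718  1.4071 -0.6582] rot [-0.     -0.0003  0.033 ]
```

play_rows([
  {"delta_rot": [0,0,0],"travel": [0,0,-0.1],"gripper": -1},
  {"delta_rot": [0,0,0],"travel": [0,0,-0.35],"gripper": -1},
  {"delta_rot": [0,0,0],"travel": [0,0,-0.66],"gripper": -1},
  {"delta_rot": [0,0,0.015],"travel": [-0.3,0,-0.66],"gripper": -1},
  {"delta_rot": [0,0,0.033],"travel": [-0.6,0.2,-0.66],"gripper": -1},
  {"delta_rot": [0,0,0.033],"travel": [-0.9,0.5,-0.66],"gripper": -1},
  {"delta_rot": [0,0,0.033],"travel": [-1,0.8,-0.66],"gripper": -1},
  {"delta_rot": [0,0,0.033],"travel": [-1,1,-0.66],"gripper": -1},
])

```text
clock: 16.15
tool_pos: [0.4921, -0.0558, 0.1105]
eef_rot: [0.995, -0.096, -0.001, 0.001]
contact_force: [1.1, 0.3, -0.6]
opening: 0.675
```

```bash
python3 - <<'E'
from h import *
goto(.467,-.1125,.06,np.radians(-11)); print(r.get_state()["opening"])
E
```

```text
travel [-0.091   0.4024  0.3373] rot [ 0.0007  0.0004 -0.0003]
0.6746616023011062
```

play_rows([
  {"delta_rot": [0,0,0],"travel": [-0.05,0.2,0],"gripper": -1},
  {"delta_rot": [0,0,0],"travel": [-0.09,0.4,0.1],"gripper": -1},
  {"delta_rot": [0,0,0],"travel": [-0.09,0.4,0.3],"gripper": -1},
  {"delta_rot": [0,0,0],"travel": [-0.09,0.4,0.335],"gripper": -1},
  {"delta_rot": [0,0,0],"travel": [-0.09,0.4,0.335],"gripper": -1},
  {"delta_rot": [0,0,0],"travel": [-0.09,0.4,0.335],"gripper": -1},
])

```text
clock: 16.9
tool_pos: [0.4704, -0.1093, 0.0605]
eef_rot: [0.995, -0.095, 0.001, -0.0]
contact_force: [-0.1, -0.3, -0.3]
opening: 0.679
```

```bash
python3 - <<'E'
from h import *
goto(.467,-.1125,.0015,np.radians(-11)); a=viewer.snapshot("wrist"); w=cloud(a).reshape(-1,3); k=a["color"].reshape(-1,3).mean(1)
q=w[(np.hypot(w[:,0]-.465,w[:,1]+.112)<.045)&(k>150)&(w[:,2]>.1)&(w[:,2]<.12)]
(c,s,g)=cv2.minAreaRect((q[:,:2]*1000).astype(np.float32)); print(np.round(c,1),np.round(s,1),round(g,1),np.median(q[:,2]).round(4))
E
```

```text
travel [-0.0191  0.0254  0.3931] rot [-0.0001 -0.0006  0.0003]
[ 470.1 -110.2] [60. 55.] 79.1 0.1092
```

play_rows([
  {"delta_rot": [0,0,0],"travel": [-0.022,0.02,0.1],"gripper": -1},
  {"delta_rot": [0,0,0],"travel": [-0.022,0.02,0.2],"gripper": -1},
  {"delta_rot": [0,0,0],"travel": [-0.022,0.02,0.26],"gripper": -1},
  {"delta_rot": [0,0,0],"travel": [-0.022,0.02,0.31],"gripper": -1},
  {"delta_rot": [0,0,0],"travel": [-0.022,0.02,0.35],"gripper": -1},
  {"delta_rot": [0,0,0],"travel": [-0.022,0.02,0.38],"gripper": -1},
  {"delta_rot": [0,0,0],"travel": [-0.022,0.02,0.39],"gripper": -1},
  {"delta_rot": [0,0,0],"travel": [-0.022,0.02,0.39],"gripper": -1},
])

```text
clock: 17.95
tool_pos: [0.4657, -0.112, 0.0014]
eef_rot: [0.995, -0.096, 0.0, 0.0]
contact_force: [-1.2, 1.3, 2.0]
opening: 0.678
```

```bash
cat >> h.py <<'E'
def top(s,c,rad,zlo,zhi):
    w=cloud(s).reshape(-1,3); k=s["color"].reshape(-1,3).mean(1)
    q=w[(np.hypot(w[:,0]-c[0],w[:,1]-c[1])<rad)&(k>150)&(w[:,2]>zlo)&(w[:,2]<zhi)]
    if len(q)<10: print("few",len(q)); return
    z=np.median(q[:,2]); (c,s,g)=cv2.minAreaRect((q[abs(q[:,2]-z)<.004][:,:2]*1000).astype(np.float32)); print("top",np.round(c,1),np.round(s,1),round(g,1),"z",z.round(4))
E
python3 - <<'E'
from h import *
goto(.467,-.1125,.0015,np.radians(-11)); a=viewer.snapshot("wrist"); top(a,(.465,-.112),.045,.04,.07)
E
```

```text
travel [ 0.009   0.0015 -0.001 ] rot [ 0.     -0.0001  0.0001]
top [ 467.  -113.2] [60.  51.8] 78.8 z 0.0501
```

Seated at z 0.050. Release and rise.

play_rows([
  {"delta_rot": [0,0,0],"travel": [0,0,0],"gripper": 0.5},
  {"delta_rot": [0,0,0],"travel": [0,0,0],"gripper": 0.9},
  {"delta_rot": [0,0,0],"travel": [0,0,0],"gripper": 0.9},
  {"delta_rot": [0,0,0],"travel": [0,0,0],"gripper": 0.9},
  {"delta_rot": [0,0,0],"travel": [0,0,-0.2],"gripper": 1},
  {"delta_rot": [0,0,0],"travel": [0,0,-0.6],"gripper": 1},
  {"delta_rot": [0,0,0],"travel": [0,0,-0.95],"gripper": 1},
  {"delta_rot": [0,0,-0.03],"travel": [0.2,-0.3,-0.95],"gripper": 1},
  {"delta_rot": [0,0,-0.067],"travel": [0.4,-0.7,-0.95],"gripper": 1},
  {"delta_rot": [0,0,-0.067],"travel": [0.5,-1,-0.95],"gripper": 1},
  {"delta_rot": [0,0,-0.067],"travel": [0.5,-1,-0.95],"gripper": 1},
])

```text
clock: 19.38
tool_pos: [0.5697, 0.0267, 0.1439]
eef_rot: [1.0, 0.013, 0.001, -0.002]
contact_force: [-0.3, -0.4, -1.2]
opening: 1.002
```

```bash
python3 - <<'E'
from h import *
a=viewer.snapshot("wrist"); lid(a,"square",(.4635,-.112),.05)
goto(.651,.0838,.14,np.radians(1))
E
```

```text
square fit [ 461.2 -112.6] yaw -10.5 cost 0.663 n 563 z 0.0498 rect 470.9 -108.1 [41.4 77.9] 22.1
travel [ 0.5613 -0.3936  0.0228] rot [-0.0003  0.      0.0014]
```

play_rows([
  {"delta_rot": [0,0,0.001],"travel": [0.3,-0.2,0],"gripper": 1},
  {"delta_rot": [0,0,0.001],"travel": [0.54,-0.395,0],"gripper": 1},
  {"delta_rot": [0,0,0.001],"travel": [0.54,-0.395,0.02],"gripper": 1},
  {"delta_rot": [0,0,0.001],"travel": [0.54,-0.395,0.02],"gripper": 1},
  {"delta_rot": [0,0,0.001],"travel": [0.54,-0.395,0.02],"gripper": 1},
])

```text
clock: 20.05
tool_pos: [0.6468, 0.0791, 0.1403]
eef_rot: [1.0, 0.007, -0.001, 0.001]
contact_force: [-0.4, -0.3, -0.7]
opening: 0.999
```

```bash
python3 - <<'E'
from h import *
a=viewer.snapshot("wrist"); lid(a,"oval",(.651,.0837),.04);lid(a,"oblong",(.648,.0845),.02)
goto(.651,.0838,-.006,np.radians(1))
w=cloud(a); o=viewer.outline_of("wrist","bottle"); print([np.round(np.nanpercentile(w[x["pixels"]],[2,98],axis=0),3) for x in o[:1]])
E
```

```text
oval fit [650.6  83.6] yaw 1.0 cost 0.05 n 7570 z 0.0401 rect 651.2 83.6 [103.9  64. ] 1.1
oblong fit [647.8  84.5] yaw -0.8 cost 0.115 n 3135 z 0.0201 rect 647.8 84.4 [ 68.1 136.8] 89.4
travel [ 0.0275 -0.0301  0.9769] rot [ 0.0005  0.0003 -0.0012]
[array([[ 0.6  , -0.086,  0.007],
       [ 0.652, -0.036,  0.111]])]
```

play_rows([
  {"delta_rot": [0,0,0],"travel": [0.027,-0.03,0.2],"gripper": 1},
  {"delta_rot": [0,0,0],"travel": [0.027,-0.03,0.5],"gripper": 1},
  {"delta_rot": [0,0,0],"travel": [0.027,-0.03,0.8],"gripper": 1},
  {"delta_rot": [0,0,0],"travel": [0.027,-0.03,0.92],"gripper": 1},
  {"delta_rot": [0,0,0],"travel": [0.027,-0.03,0.97],"gripper": 1},
  {"delta_rot": [0,0,0],"travel": [0.027,-0.03,0.97],"gripper": 1},
  {"delta_rot": [0,0,0],"travel": [0.027,-0.03,0.97],"gripper": -1},
  {"delta_rot": [0,0,0],"travel": [0.027,-0.03,0.97],"gripper": -1},
  {"delta_rot": [0,0,0],"travel": [0.027,-0.03,0.97],"gripper": -1},
  {"delta_rot": [0,0,0],"travel": [0.027,-0.03,0.97],"gripper": -1},
  {"delta_rot": [0,0,0],"travel": [0.027,-0.03,0.97],"gripper": -1},
])

```text
clock: 21.52
tool_pos: [0.6524, 0.0858, -0.0041]
eef_rot: [1.0, 0.008, 0.001, 0.0]
contact_force: [-0.7, -1.0, 6.0]
opening: 0.723
```

```bash
python3 - <<'E'
from h import *
goto(.651,.0838,.1,np.radians(1))
goto(.455,.222,.1,np.radians(1))
E
```

```text
travel [-0.0087  0.0137 -0.6941] rot [ 0.0002 -0.0004 -0.0007]
travel [-1.3013 -0.9273 -0.6961] rot [ 0.0002 -0.0004 -0.0007]
```

play_rows([
  {"delta_rot": [0,0,0],"travel": [0,0,-0.1],"gripper": -1},
  {"delta_rot": [0,0,0],"travel": [0,0,-0.35],"gripper": -1},
  {"delta_rot": [0,0,0],"travel": [0,0,-0.69],"gripper": -1},
  {"delta_rot": [0,0,0],"travel": [-0.3,-0.2,-0.69],"gripper": -1},
  {"delta_rot": [0,0,0],"travel": [-0.6,-0.5,-0.69],"gripper": -1},
  {"delta_rot": [0,0,0],"travel": [-0.9,-0.8,-0.69],"gripper": -1},
  {"delta_rot": [0,0,0],"travel": [-1,-0.92,-0.69],"gripper": -1},
  {"delta_rot": [0,0,0],"travel": [-1,-0.92,-0.69],"gripper": -1},
])

```text
clock: 22.52
tool_pos: [0.498, 0.2246, 0.0993]
eef_rot: [1.0, 0.011, -0.0, -0.001]
contact_force: [0.7, -0.3, -1.2]
opening: 0.72
```

```bash
python3 - <<'E'
from h import *
print(r.get_state()["opening"]); goto(.456,.222,.065,np.radians(1))
E
```

```text
0.7198533676903718
travel [-0.2802  0.0117  0.229 ] rot [-0.0005  0.0001  0.0011]
```

play_rows([
  {"delta_rot": [0,0,0],"travel": [-0.2,0.01,0],"gripper": -1},
  {"delta_rot": [0,0,0],"travel": [-0.28,0.01,0.1],"gripper": -1},
  {"delta_rot": [0,0,0],"travel": [-0.28,0.01,0.22],"gripper": -1},
  {"delta_rot": [0,0,0],"travel": [-0.28,0.01,0.22],"gripper": -1},
  {"delta_rot": [0,0,0],"travel": [-0.28,0.01,0.22],"gripper": -1},
])

```text
clock: 23.15
tool_pos: [0.4589, 0.2192, 0.0659]
eef_rot: [1.0, 0.007, 0.001, -0.0]
contact_force: [0.2, -0.9, -1.7]
opening: 0.723
```

```bash
python3 - <<'E'
from h import *
goto(.456,.222,.006,np.radians(1)); a=viewer.snapshot("wrist"); top(a,(.456,.222),.07,.09,.13); lid(a,"oval",(.456,.222),.11)
E
```

```text
travel [-0.0197 -0.0192  0.3996] rot [-0.     -0.0003 -0.0012]
top [458.6 218.1] [102.1  63.7] 0.7 z 0.1102
oval fit [456.3 218.1] yaw 0.5 cost 0.598 n 21678 z 0.1102 rect 459.6 219.5 [84.9 96. ] 53.4
```

play_rows([
  {"delta_rot": [0,0,0],"travel": [-0.012,-0.024,0.1],"gripper": -1},
  {"delta_rot": [0,0,0],"travel": [-0.012,-0.024,0.2],"gripper": -1},
  {"delta_rot": [0,0,0],"travel": [-0.012,-0.024,0.26],"gripper": -1},
  {"delta_rot": [0,0,0],"travel": [-0.012,-0.024,0.31],"gripper": -1},
  {"delta_rot": [0,0,0],"travel": [-0.012,-0.024,0.35],"gripper": -1},
  {"delta_rot": [0,0,0],"travel": [-0.012,-0.024,0.38],"gripper": -1},
  {"delta_rot": [0,0,0],"travel": [-0.012,-0.024,0.395],"gripper": -1},
  {"delta_rot": [0,0,0],"travel": [-0.012,-0.024,0.395],"gripper": -1},
])

```text
clock: 24.2
tool_pos: [0.4559, 0.2233, 0.0063]
eef_rot: [1.0, 0.008, 0.0, 0.0]
contact_force: [0.7, -0.9, -1.9]
opening: 0.723
```

```bash
python3 - <<'E'
from h import *
a=viewer.snapshot("wrist"); top(a,(.456,.222),.07,.04,.07); lid(a,"oval",(.456,.222),.05)
E
```

```text
top [455.1 222.2] [102.4  63.9] 0.8 z 0.0505
oval fit [453.6 222.2] yaw 0.9 cost 0.265 n 21684 z 0.0505 rect 457.0 221.3 [94.2 85.8] 39.8
```

play_rows([
  {"delta_rot": [0,0,0],"travel": [0,0,0.003],"gripper": 0.6},
  {"delta_rot": [0,0,0],"travel": [0,0,0.003],"gripper": 0.95},
  {"delta_rot": [0,0,0],"travel": [0,0,0.003],"gripper": 0.95},
  {"delta_rot": [0,0,0],"travel": [0,0,0.003],"gripper": 0.95},
  {"delta_rot": [0,0,0],"travel": [0,0,-0.2],"gripper": 1},
  {"delta_rot": [0,0,0],"travel": [0,0,-0.6],"gripper": 1},
  {"delta_rot": [0,0,0],"travel": [0.1,0.1,-0.9],"gripper": 1},
  {"delta_rot": [0,0,0.008],"travel": [0.4,0.4,-0.9],"gripper": 1},
  {"delta_rot": [0,0,0.008],"travel": [0.7,0.7,-0.9],"gripper": 1},
  {"delta_rot": [0,0,0.008],"travel": [1,0.92,-0.9],"gripper": 1},
  {"delta_rot": [0,0,0.008],"travel": [1,0.92,-0.9],"gripper": 1},
])

```text
clock: 25.62
tool_pos: [0.6115, 0.0818, 0.1407]
eef_rot: [1.0, -0.01, 0.001, 0.001]
contact_force: [-1.1, -0.6, 0.4]
opening: 1.004
```

```bash
python3 - <<'E'
from h import *
a=viewer.snapshot("wrist"); lid(a,"oblong",(.648,.0845),.02); b=viewer.snapshot("top"); top(b,(.455,.222),.07,.035,.07)
goto(.648,.0845,.14,np.radians(-.8))
E
```

```text
oblong fit [648.3  84.3] yaw -0.6 cost 0.026 n 11877 z 0.0201 rect 648.1 84.3 [ 68.3 136.2] 89.4
top [453.4 225. ] [100.3  62.6] 0.5 z 0.051
travel [0.2702 0.016  0.0055] rot [-0.0001  0.0004  0.001 ]
```

play_rows([
  {"delta_rot": [0,0,0],"travel": [0.2,0,0],"gripper": 1},
  {"delta_rot": [0,0,0],"travel": [0.25,0,0.3],"gripper": 1},
  {"delta_rot": [0,0,0],"travel": [0.25,0,0.6],"gripper": 1},
  {"delta_rot": [0,0,0],"travel": [0.25,0,0.7],"gripper": 1},
  {"delta_rot": [0,0,0],"travel": [0.25,0,0.7],"gripper": 1},
])

```text
clock: 26.35
tool_pos: [0.6444, 0.0884, 0.0361]
eef_rot: [1.0, -0.004, -0.001, -0.0]
contact_force: [-0.4, -0.1, -0.6]
opening: 0.997
```

```bash
python3 - <<'E'
from h import *
goto(.648,.0845,-.025,np.radians(-.8))
E
```

```text
travel [0.0247 0.0258 0.4075] rot [-0.      0.0005  0.002 ]
```

play_rows([
  {"delta_rot": [0,0,0],"travel": [0.02,0.015,0.15],"gripper": 1},
  {"delta_rot": [0,0,0],"travel": [0.02,0.015,0.3],"gripper": 1},
  {"delta_rot": [0,0,0],"travel": [0.02,0.015,0.37],"gripper": 1},
  {"delta_rot": [0,0,0],"travel": [0.02,0.015,0.4],"gripper": 1},
  {"delta_rot": [0,0,0],"travel": [0.02,0.015,0.4],"gripper": 1},
  {"delta_rot": [0,0,0],"travel": [0.02,0.015,0.4],"gripper": -1},
  {"delta_rot": [0,0,0],"travel": [0.02,0.015,0.4],"gripper": -1},
  {"delta_rot": [0,0,0],"travel": [0.02,0.015,0.4],"gripper": -1},
  {"delta_rot": [0,0,0],"travel": [0.02,0.015,0.4],"gripper": -1},
  {"delta_rot": [0,0,0],"travel": [0.02,0.015,0.4],"gripper": -1},
], force=30)

```text
clock: 27.6
tool_pos: [0.6489, 0.085, -0.0232]
eef_rot: [1.0, -0.005, 0.0, -0.0]
contact_force: [-0.5, -0.1, 4.5]
opening: 0.765
```

```bash
python3 - <<'E'
from h import *
goto(.648,.0845,.11,np.radians(-.8)); goto(.438,-.2498,.11,np.radians(-8.3))
E
```

```text
travel [-0.0052  0.0034 -0.8878] rot [-0.     -0.0003  0.0013]
travel [-1.3833  2.2457 -0.8892] rot [-0.     -0.0003  0.043 ]
```

play_rows([
  {"delta_rot": [0,0,0],"travel": [0,0,-0.1],"gripper": -1},
  {"delta_rot": [0,0,0],"travel": [0,0,-0.4],"gripper": -1},
  {"delta_rot": [0,0,0],"travel": [0,0,-0.75],"gripper": -1},
  {"delta_rot": [0,0,0],"travel": [-0.2,0,-1],"gripper": -1},
  {"delta_rot": [0,0,0.02],"travel": [-0.5,0,-1],"gripper": -1},
  {"delta_rot": [0,0,0.042],"travel": [-0.8,0.3,-1],"gripper": -1},
  {"delta_rot": [0,0,0.042],"travel": [-1,0.65,-1],"gripper": -1},
  {"delta_rot": [0,0,0.042],"travel": [-1,1,-1],"gripper": -1},
  {"delta_rot": [0,0,0.042],"travel": [-1,1,-1],"gripper": -1},
])

```text
clock: 28.72
tool_pos: [0.4956, -0.0698, 0.1265]
eef_rot: [0.997, -0.075, -0.001, 0.002]
contact_force: [-0.0, 0.6, -2.2]
opening: 0.768
```

```bash
python3 - <<'E'
from h import *
print(r.get_state()["opening"]); goto(.4385,-.25,.10,np.radians(-8.3))
E
```

```text
0.7677866614272979
travel [-0.1954  1.2445  0.182 ] rot [ 0.0013  0.0003 -0.0019]
```

play_rows([
  {"delta_rot": [0,0,-0.002],"travel": [-0.1,0.35,0],"gripper": -1},
  {"delta_rot": [0,0,-0.002],"travel": [-0.2,0.7,0],"gripper": -1},
  {"delta_rot": [0,0,-0.002],"travel": [-0.2,1,0],"gripper": -1},
])

```text
clock: 29.1
tool_pos: [0.4447, -0.2086, 0.1266]
eef_rot: [0.998, -0.067, -0.001, 0.0]
contact_force: [0.6, 0.9, -2.4]
opening: 0.764
```

play_rows([
  {"delta_rot": [0,0,0],"travel": [0,0.2,0.1],"gripper": -1},
  {"delta_rot": [0,0,0],"travel": [0,0.24,0.25],"gripper": -1},
  {"delta_rot": [0,0,0],"travel": [0,0.24,0.38],"gripper": -1},
  {"delta_rot": [0,0,0],"travel": [0,0.24,0.38],"gripper": -1},
  {"delta_rot": [0,0,0],"travel": [0,0.24,0.38],"gripper": -1},
])

```text
clock: 29.72
tool_pos: [0.4421, -0.243, 0.07]
eef_rot: [0.998, -0.067, 0.001, -0.0]
contact_force: [-0.7, 0.1, -1.7]
opening: 0.768
```

```bash
python3 - <<'E'
from h import *
st=r.get_state(); goto(.438,-.25,.0068,np.radians(-8.3)); a=viewer.snapshot("wrist"); z=st["tool_pos"][2]+.043; print(z); top(a,(.438,-.25),.085,z-.015,z+.015); lid(a,"oblong",(.438,-.25),z)
E
```

```text
travel [-0.0215  0.0503  0.4215] rot [-0.     -0.0004  0.0034]
0.11303386619752455
top [ 441.9 -243.9] [ 67.8 134.9] 82.2 z 0.1134
oblong fit [ 440.5 -243.5] yaw -7.8 cost 0.321 n 34932 z 0.1134 rect 441.6 -243.7 [ 95.1 136.1] 82.2
```

play_rows([
  {"delta_rot": [0,0,0.003],"travel": [-0.016,0.042,0.1],"gripper": -1},
  {"delta_rot": [0,0,0.003],"travel": [-0.016,0.042,0.2],"gripper": -1},
  {"delta_rot": [0,0,0.003],"travel": [-0.016,0.042,0.27],"gripper": -1},
  {"delta_rot": [0,0,0.003],"travel": [-0.016,0.042,0.33],"gripper": -1},
  {"delta_rot": [0,0,0.003],"travel": [-0.016,0.042,0.37],"gripper": -1},
  {"delta_rot": [0,0,0.003],"travel": [-0.016,0.042,0.4],"gripper": -1},
  {"delta_rot": [0,0,0.003],"travel": [-0.016,0.042,0.42],"gripper": -1},
  {"delta_rot": [0,0,0.003],"travel": [-0.016,0.042,0.42],"gripper": -1},
])

```text
clock: 30.78
tool_pos: [0.4382, -0.2495, 0.0068]
eef_rot: [0.997, -0.072, 0.0, 0.0]
contact_force: [-0.7, 1.3, 2.9]
opening: 0.767
```

```bash
python3 - <<'E'
from h import *
a=viewer.snapshot("wrist"); top(a,(.438,-.25),.085,.04,.07); lid(a,"oblong",(.438,-.25),.05)
E
```

```text
top [ 437.7 -250.4] [ 67.9 135.1] 81.8 z 0.0502
oblong fit [ 436.9 -250.1] yaw -8.3 cost 0.162 n 34981 z 0.0501 rect 437.7 -250.2 [ 95.9 136.2] 81.9
```

play_rows([
  {"delta_rot": [0,0,0],"travel": [0,0,0],"gripper": 0.7},
  {"delta_rot": [0,0,0],"travel": [0,0,0],"gripper": 1},
  {"delta_rot": [0,0,0],"travel": [0,0,0],"gripper": 1},
  {"delta_rot": [0,0,0],"travel": [0,0,0],"gripper": 1},
  {"delta_rot": [0,0,0],"travel": [0,0,-0.2],"gripper": 1},
  {"delta_rot": [0,0,0],"travel": [0,0,-0.6],"gripper": 1},
  {"delta_rot": [0,0,0],"travel": [0,0,-1],"gripper": 1},
])

```text
clock: 31.7
tool_pos: [0.4375, -0.2493, 0.1578]
eef_rot: [0.997, -0.072, -0.001, -0.0]
contact_force: [1.1, -1.1, -0.6]
opening: 1.004
```

play_rows([
  {"delta_rot": [0,0,0],"travel": [0,-0.3,-0.4],"gripper": 1},
  {"delta_rot": [0,0,0],"travel": [0,-0.6,-0.8],"gripper": 1},
  {"delta_rot": [0,0,0],"travel": [0,-0.9,-1],"gripper": 1},
  {"delta_rot": [0,0,0],"travel": [0,-1,-1],"gripper": 1},
  {"delta_rot": [0,0,0],"travel": [0,-1,-1],"gripper": 1},
  {"delta_rot": [0,0,0],"travel": [0,-1,-1],"gripper": 1},
])

```text
clock: 32.45
tool_pos: [0.4588, -0.1024, 0.3055]
eef_rot: [0.997, -0.073, -0.001, 0.001]
contact_force: [0.2, 0.3, 0.4]
opening: 0.999
```

```bash
python3 - <<'E'
from h import *
a=viewer.snapshot("wrist"); b=viewer.snapshot("top"); c=viewer.snapshot("side"); wb=cloud(b)
print(r.get_state()["tool_pos"])
for n,cc in(("oblong",(.438,-.25)),("square",(.4635,-.112)),("round",(.445,.055)),("oval",(.455,.222))):
    try: lid(a,n,cc,.05)
    except Exception as e: print(n,e)
for n in("bottle","pot"):
    for o in viewer.outline_of("top",n)[:1]: print(n,np.round(o["at"]),np.round(np.nanmedian(wb[o["pixels"]],0),3))
cv2.imwrite("pics/f.png",np.hstack([cv2.resize(a["color"],(400,300)),cv2.resize(c["color"],(400,300))])[...,::-1])
E
```

```text
[ 0.45893201 -0.10251323  0.30536875]
oblong fit [ 436.5 -250.6] yaw -8.3 cost 0.119 n 5622 z 0.0501 rect 436.9 -249.9 [ 69.3 136.1] 81.8
square fit [ 461.8 -111.7] yaw -11.0 cost 0.105 n 2033 z 0.0501 rect 462.6 -111.9 [60.1 59.8] 79.0
round fit [443.6  56. ] yaw -2.9 cost 0.518 n 750 z 0.05 rect 443.6 54.2 [43.6 41.5] 88.8
oval fit [454.4 224.2] yaw 0.6 cost 0.347 n 3311 z 0.0502 rect 454.8 222.2 [103.6  65.3] 1.1
bottle [324. 179.] [ 0.61  -0.062  0.083]
pot [185. 178.] [0.618 0.273 0.031]
```

View pics/f.png

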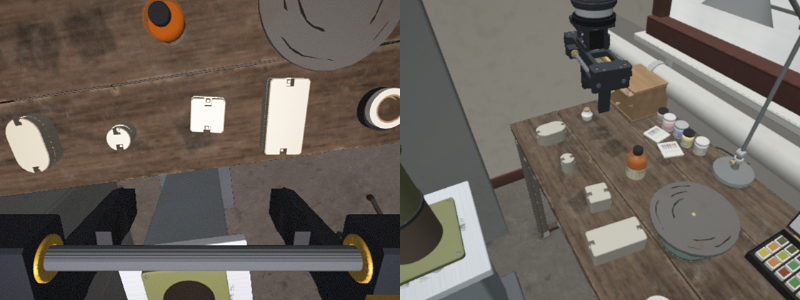

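All four lids lie on their moulds with tops at 50 mm and lugs in the notches. The bottle and pot have not moved. I'm handing in.

```bash
python3 -c "
from plant import r
print(r.finish_job())"
```

```text
the job is handed in; nothing more can be done
None
```

All four lids are on their own moulds and released, and the job is handed in at about 33 s on the robot's clock. The hand-in gives no verdict, so what follows is my own last look through the cameras.

- **Seating:** every lid top measured 50 mm above the work surface, so each underside is at 30 mm, on the rim.
- **Position and angle:** centres came out within about 2 mm of the moulds and notch axes within about 1°. The round and oval outline fits were rougher because those lids were seen at a slant, but their bounding rectangles and the picture agree with them.
- **Bystanders:** the bottle and pot are where they were, to within about 1 mm.

**Missed grasp:** the first attempt on the round lid closed on empty air above the lid. The camera showed the fingertips about 30–37 mm higher than the reported tool position. I corrected for that and the remaining grasps worked.

**Disagreements:**
- The reported tool position also jittered by a few millimetres, so I trimmed the square, oval and oblong placings from the wrist camera.
- The top and wrist cameras differed by 2–3 mm.
- The wrist force read 4.5–6 N upward when gripping the square, oval and oblong lids. The fingertips were probably touching the lid or table below.

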